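Dock the power bank in the narrowest charging slot that takes it

TASK

Take the blue power bank out of its wooden sleeve and dock it for charging: of the four slots of the charging dock, which get wider from right to left, stand it in the narrowest one that will take it, fully down and upright so that it presses in the brass contact of that slot. Find that slot by trying without forcing it (the low grooved stand is there for changing your grip), and leave the stapler and the pink pad where they are.

Things in the scene. Friction and masses are not known exactly. Their poses are not given: they have to be found in the camera images.
- power_bank: Loose blue slab, 66 mm long (its x), 14 mm thick (y), 110 mm tall (z), about 0.22 kg. Origin: middle of its underside. The underside is a half round of 7 mm radius along x, so it does not stand by itself. It starts upright in the sleeve. In slot or groove its x lies along the slot, either way round.
- sleeve: Fixed wooden sleeve, holds the power bank upright at the start, x along its length. Origin: centre of underside. Floor 6 mm up; two walls along x, 56 mm long, 8 mm thick, 110 mm high, 17 mm apart; foot 100 x 60 x 6 mm. Only the top 6 mm of the bank's faces is free, but its two ends stick out 5 mm past the walls: grip it across its 66 mm length from above.
- stand: Fixed low block of light wood for changing the grip: 80 (x) x 74 (y) x 36 mm high, one groove along its x through the middle, 17.6 mm wide, groove floor 8 mm above the origin. Origin: centre of underside. A bank let go in the groove leans to one side by up to about 0.2 rad and stays. Stand and sleeve may swap places; the one at the left is in front of a tall monitor.
- dock: Fixed charging dock, base 94 (x) x 168 (y) mm, origin: centre of underside. Four slots along its x, wider by 4.5 mm each towards +y; floor 8 mm, white rib tops 58 mm above the origin. Two grey cheeks 108 mm high, inner faces at x = -38 and +38 mm, close the slots' ends: a hand holding the bank by its ends cannot bring it down, so hold it across its 14 mm thickness near the top.
- slot0 (a point): Narrowest slot: point on its fixed right-hand (-y) wall, at rib-top height, middle of its length; axes as the dock's. The slot opens from here to +y, its floor is 50 mm below; the bank's middle plane belongs 7 mm plus about 1 mm play to +y. The left walls were all set together, by an amount not told: slot0 is 2.5 to 15 mm wide. They do not yield.
- slot1 (a point): The same point of the second slot, 4.5 mm wider than slot0. In a slot that is too narrow the bank's round underside sinks at most 7 mm below the rib tops; a slot that takes it lets it down the full 50 mm.
- slot2 (a point): The same point of the third slot, 9 mm wider than slot0. If a slot is wider than the bank by only about a millimetre and does not let it in, the next one counts too.
- slot3 (a point): The same point of the widest slot, 13.5 mm wider than slot0 (16 to 28.5 mm): it always lets the bank in.
- contact0 (a joint): Brass spring roller (turns freely) of slot0 in its left wall, 24 mm long, 18 mm thick, mid-length, 38 mm above the slot floor. At 0 it sticks out 7.2 mm to -y; pushed back it reads up to 0.0072 m. Spring 1.2 N at 0 to 2.3 N: it holds the bank against the fixed wall. A bank in the narrowest slot that takes it pushes it in more than 1.5 mm; in a wider slot less.
- contact1 (a joint): The same for slot1.
- contact2 (a joint): The same for slot2.
- contact3 (a joint): The same for slot3.
- stapler: Black stapler, 152 x 38 x 51 mm, at the right; bystander, origin under its centre.
- pink_pad: Pad of pink notes, 77 x 77 x 26 mm, lying to the left of the dock; bystander, origin under its centre.

How it is judged:
On the way:
1. the power bank is out of the sleeve ((z of power_bank in the frame of sleeve above 0.11 m or horizontal distance between power_bank and sleeve above 0.08 m)), for 0.1 s.
At the end, for the whole second after the job is handed in: The power bank stands in a slot of the dock, its underside within 5 mm of the slot floor, within 0.16 rad of upright, at rest, and the brass contact of the slot is pushed in by more than 1.5 mm, which only the narrowest slot that takes it does (value of joint any of contact0, contact1, contact2, contact3 above 0.0015 m and z of power_bank in the frame of dock below 0.013 m and x of power_bank in the frame of dock between -0.008 and 0.008 m and y of power_bank in the frame of dock between -0.08 and 0.08 m and angle between power_bank's own z axis and vertical below 0.16 rad and linear speed of power_bank below 0.02 m/s); the robot touches nothing.
It fails at once if the power bank is forced against the dock (over 60 N) (contact force between power_bank and dock above 60 N).
It fails at once if the stapler or the pink pad is pushed more than 30 mm (distance of any of stapler, pink_pad from where it was at the start of the episode above 0.03 m).
It also fails if it takes over 67 s, if anything falls off the work surface, if the arm or the gripper's body presses on something with over 40 N, if the wrist force passes 120 N, or if a joint passes its speed limit or range.

ROBOT

A 7-joint arm with a two-finger parallel gripper is mounted at the origin on a cart in front of the work surface, level with it; the furniture and walls round the work are solid. World frame = base frame: x ahead of the robot, y to its left, z up, the work surface at z = 0. Lengths are in m, angles in rad, forces in N, time in s.
With the tool pointing down it reaches from about 0.4 to 0.875 m from the base axis. Payload 4.4 kg.
Tool frame: the origin (TCP) lies between the finger pads; the fingertips stand 11 mm ahead of it and the grasp point (between the pads) lies 8 mm behind it (manip.finger_overhang is the distance from the TCP to the fingertips, in m); z points along the fingers, y is the line along which they close (so a half turn about z gives the same grasp; the last joint's range is limited). The gripper opens to 85 mm and grips with 20 to 120 N. Pads are 22 mm wide; open, the fingers measure 114 mm over their backs; the gripper's body (76 mm by 85 mm) begins 54 mm behind the grasp point. The pads swing forward as they close: fully open they stand 13 mm farther back than shut.
Start: joints at [-1.286, 0.628, 0.038, 1.517, -0.027, 0.996, -0.02], TCP at [0.223, 0.61, 0.242] pointing down, gripper open.
Joint ranges: [-3.06, 3.06], [-0.37, 2.12], [-1.25, 1.32], [0.18, 2.47], [-1.1, 4.24], [0.23, 1.98], [-2.94, 2.94]. Speed limits (rad/s): [2.57, 2.57, 3.14, 3.14, 3.14, 3.14, 3.14].

INTERFACE

Orientations are given as a unit quaternion [x, y, z, w].
In Python, from rig import manip gives the robot as it stands.
- The arm moves only by the tool send_path, called as name([rows], argument=value, ...), one row to a line, values as JSON. Schema: {"type":"object","properties":{"ticks":{"type":"array","items":{"type":"array","prefixItems":[{"type":"array","items":{"type":"number"},"minItems":3,"maxItems":3},{"type":"array","items":{"type":"number"},"minItems":3,"maxItems":3},{"type":"number"}],"minItems":3,"maxItems":3},"minItems":1,"maxItems":8},"clamp_n":{"type":"number"},"only":{"type":"string"},"quiet":{"type":"boolean"},"lines":{"type":"string"}},"required":["ticks"],"additionalProperties":false}. ticks is a list of rows, 1 to 8 of them, each written [[dx, dy, dz], [rx, ry, rz], opening]: dx, dy, dz in m, then a rotation vector rx, ry, rz in rad, then the finger opening in m; each row shifts and turns the commanded pose from where the row before left it, along the tool's axes as they then stand; what a row does not reach is not made up. A row lasts 1/8 s, in which the tool goes at most 0.0625 m and 0.188 rad, less where a joint would pass 70% of its speed; a pose out of reach is approached as far as the arm can. The fingers move at their own pace and stop on an object; clamp_n is the grip in N (left out, the last holds). Time passes only in rows, so rows that do not move let the fingers close. The tool returns the time, the measured TCP pose, the force, the opening and the grip force at its end. only (a regular expression) keeps the lines of the reply that match it, lines (a string "A,B") keeps lines A to B, and quiet returns only ok. Input that does not fit is refused with a message, and nothing moves.
- manip.state(): the state, without advancing time (a new reading comes with each control period).
- manip.capture(name): name is "scene" or "top"; returns a dict with "frame" (400x640x3 uint8, red, green, blue), "fov_y" (degrees; the focal length in pixels is half the picture's height over the tangent of half this angle, whatever the lens; pixels are square), "cx", "cy" (the principal point, pixels), "world_to_cam" (4x4, takes a point from world to camera coordinates). Camera axes: x right, y down, z forward; pixel columns grow to the right and rows downward; lengths in m; the calibration is good to about 2 mm. A picture is of the moment at which its call begins. There is no depth.
- manip.job_done(): hands the job in; it is judged then, once.
The state is a dict: "time_s": time; "q": joint angles; "qd": joint speeds; "joint_torque": joint torques, N m; "tcp_pos": TCP position; "tcp_rot": TCP orientation; "force": force on the tool from outside, world axes, zero at the start; "torque": the same for the moment, N m; "grip_width": finger opening in m; "grip_force": force on a finger pad.
Only numpy, scipy, OpenCV 4.12 (cv2) and the standard library are available. Lean on these libraries where they do the work, as an engineer would, in place of code of your own. Each camera call takes 0.05 s, during which the arm holds its last target. There are 200 camera calls.

## Working session

There is one attempt and no reset: what is moved stays moved. The work goes in short steps, Python scripts to look and compute and a tool call to move; the robot and the scene stay as the last step left them, time stands still between calls to the robot, and variables do not carry over. Pictures are saved under pics/ and viewed, at most 10 in all, crops included, and the job is handed in when it is done.

```bash
ls; mkdir -p pics
```

Run:
```python
from rig import manip
import cv2,numpy as np
s=manip.state();print({k:np.round(v,3) for k,v in s.items()})
for n in("scene","top"):
    c=manip.capture(n);cv2.imwrite(f"pics/{n}0.png",c["frame"][:,:,::-1]);print(n,c["fov_y"],c["cx"],c["cy"]);print(np.round(c["world_to_cam"],4))
```

```text
pics
rig.py
{'time_s': np.float64(0.0), 'q': array([-1.286,  0.629,  0.038,  1.518, -0.027,  0.996, -0.02 ]), 'qd': array([ 0.002, -0.002, -0.001,  0.001,  0.002, -0.001, -0.   ]), 'joint_torque': array([ 1.0000e-03, -5.6341e+01,  1.2270e+00, -1.9345e+01,  1.1000e-02,
        1.0000e-02, -0.0000e+00]), 'tcp_pos': array([0.223, 0.61 , 0.241]), 'tcp_rot': array([ 0.175,  0.985, -0.001, -0.   ]), 'force': array([-0.068, -0.255, -0.079]), 'torque': array([ 0.027, -0.013,  0.02 ]), 'grip_force': np.float64(0.0), 'grip_width': np.float64(0.086)}
scene 43.104277365645125 312.96701041900593 202.02488277611175
[[ 0.7065 -0.7076 -0.0152 -0.3974]
 [-0.4495 -0.432  -0.7818  0.2938]
 [ 0.5466  0.5592 -0.6233  1.1263]
 [ 0.      0.      0.      1.    ]]
top 45.93785177519379 322.906020962751 202.9320705691265
[[-0.0058 -1.      0.002  -0.0017]
 [-0.9979  0.0057 -0.0642  0.555 ]
 [ 0.0642 -0.0023 -0.9979  1.1958]
 [ 0.      0.      0.      1.    ]]
```

View pics/scene0.png

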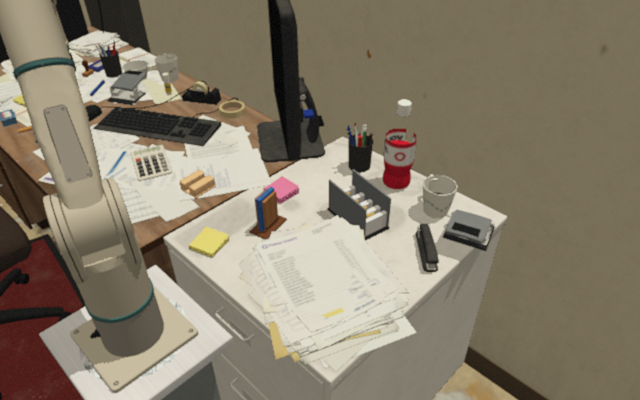

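View pics/top0.png

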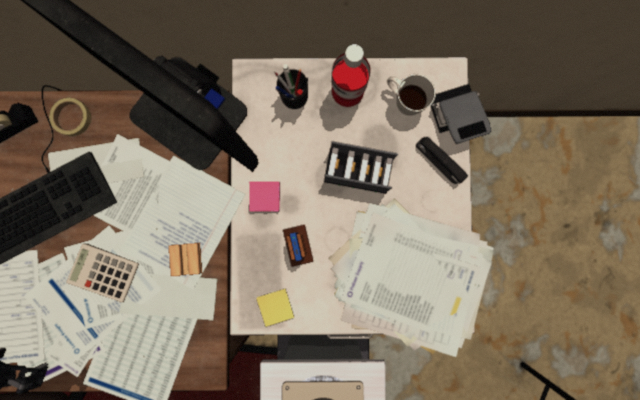

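The scene view shows the sleeve with the blue bank at about (265,212), the stand at (197,182) and the dock at (360,205). In the top view the sleeve is at (298,245), the stand at (185,260), the dock at (360,167), the pink pad at (264,197) and the stapler at (441,160). I'll zoom into the top view next.

Create h.py:
```python
from rig import manip
import cv2,numpy as np
from scipy.spatial.transform import Rotation as R
def cal(c):
    f=c["frame"].shape[0]/2/np.tan(np.radians(c["fov_y"])/2)
    return f,c["cx"],c["cy"],np.array(c["world_to_cam"])
def ray(c,u,v,z):
    f,cx,cy,T=cal(c); d=T[:3,:3].T@np.array([(u-cx)/f,(v-cy)/f,1]); o=-T[:3,:3].T@T[:3,3]
    return o+d*(z-o[2])/d[2]
def proj(c,p):
    f,cx,cy,T=cal(c); q=T[:3,:3]@np.array(p)+T[:3,3]; return np.array([f*q[0]/q[2]+cx,f*q[1]/q[2]+cy])
def mask(im,lo,hi):
    return cv2.inRange(cv2.cvtColor(im,cv2.COLOR_RGB2HSV),lo,hi)
def blobs(m,amin=20):
    cs,_=cv2.findContours(m,cv2.RETR_EXTERNAL,cv2.CHAIN_APPROX_NONE)
    return [(cv2.contourArea(k),cv2.minAreaRect(k),k) for k in sorted(cs,key=cv2.contourArea,reverse=True) if cv2.contourArea(k)>amin]
```

Run:
```python
from h import *
im=cv2.imread("pics/top0.png")
a=cv2.resize(im[130:280,160:400],None,fx=3.3,fy=3.3,interpolation=cv2.INTER_CUBIC);cv2.imwrite("pics/top0z.png",a)
rgb=im[:,:,::-1].copy(); c=manip.capture("top")
sub=np.zeros((400,640),np.uint8);sub[130:290,160:420]=255
for n,lo,hi,z in(("blue",(100,90,40),(130,255,255),.116),("brown",(3,90,20),(18,255,140),.006),("white",(0,0,190),(179,40,255),.058),("orange",(8,80,130),(20,255,255),.036)):
    m=mask(rgb,lo,hi)&sub
    for A,r,k in blobs(m,25)[:8]:
        b=cv2.boxPoints(r);print(n,A,np.round(r[0],1),np.round(r[1],1),round(r[2]),[np.round(ray(c,*p,z)[:2],3).tolist() for p in b],np.round(ray(c,*r[0],z)[:2],4))
```

```text
blue 141.5 [295.5 246.4] [28.1  6.5] 78 [[0.477, 0.075], [0.48, 0.06], [0.416, 0.046], [0.413, 0.061]] [0.4467 0.0604]
brown 841.5 [215.5 257.5] [63. 27.] 90 [[0.498, 0.308], [0.497, 0.238], [0.336, 0.237], [0.336, 0.307]] [0.4165 0.2727]
brown 783.0 [297.7 245.2] [37.7 22.3] 77 [[0.488, 0.1], [0.501, 0.044], [0.406, 0.022], [0.393, 0.078]] [0.4468 0.0608]
brown 485.5 [222.  164.8] [29.5 27.8] 28 [[0.643, 0.309], [0.708, 0.275], [0.671, 0.207], [0.607, 0.241]] [0.6571 0.2578]
brown 128.5 [167.8 154.2] [25.8 10.3] 36 [[0.694, 0.435], [0.717, 0.42], [0.677, 0.364], [0.655, 0.379]] [0.6856 0.3995]
brown 54.5 [199.2 257.9] [30.1  2.8] 86 [[0.454, 0.321], [0.454, 0.314], [0.378, 0.308], [0.377, 0.315]] [0.4156 0.3146]
brown 39.5 [181.  259.5] [29.2  2.3] 86 [[0.449, 0.368], [0.449, 0.362], [0.375, 0.355], [0.374, 0.361]] [0.4118 0.3615]
white 6348.0 [235.8 202.7] [116.9 154.7] 80 [[0.665, 0.428], [0.732, 0.048], [0.445, -0.003], [0.379, 0.372]] [0.5542 0.2117]
white 5061.0 [377.  246.5] [85. 84.] 90 [[0.55, -0.035], [0.548, -0.244], [0.339, -0.24], [0.34, -0.033]] [ 0.4437 -0.1379]
white 
[... 278 characters left out ...]
538, 0.077], [0.573, 0.019], [0.483, -0.035], [0.448, 0.023]] [0.5103 0.0211]
white 63.0 [332.3 164. ] [ 4.1 20.2] 11 [[0.626, -0.019], [0.676, -0.029], [0.674, -0.039], [0.624, -0.029]] [ 0.6499 -0.0289]
white 62.0 [376.  172.1] [ 4.1 20.2] 10 [[0.605, -0.128], [0.655, -0.138], [0.653, -0.148], [0.603, -0.138]] [ 0.6289 -0.1378]
white 61.0 [348.7 167. ] [ 4.2 20.2] 10 [[0.618, -0.06], [0.668, -0.069], [0.666, -0.08], [0.616, -0.07]] [ 0.642  -0.0697]
orange 446.0 [190.1 258.7] [30.8 16.1] 86 [[0.452, 0.353], [0.455, 0.313], [0.378, 0.306], [0.376, 0.347]] [0.4153 0.3298]
orange 284.0 [174.8 260. ] [30.5 10.6] 86 [[0.45, 0.384], [0.451, 0.358], [0.375, 0.352], [0.374, 0.378]] [0.4123 0.3681]
```

View pics/top0z.png

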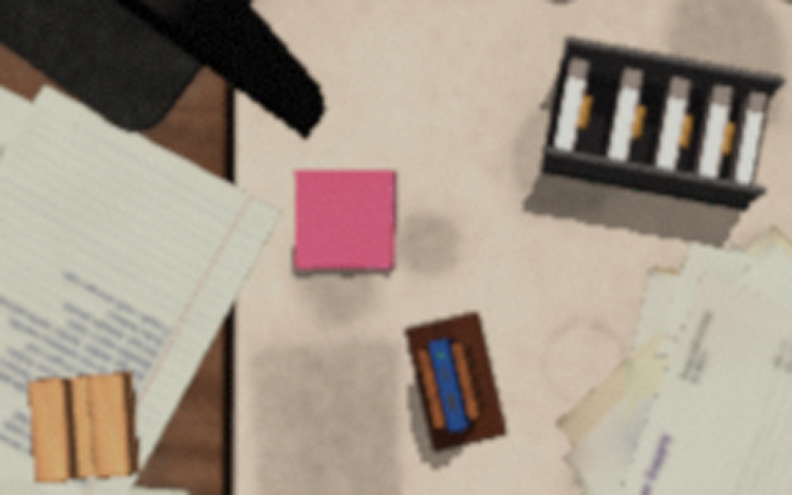

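The zoom shows the sleeve foot with the blue bank in it, centred at about (448,385) in zoom pixels. The stand is at (80,428), with its groove between zoom columns 70 and 95. The dock has 5 white ribs at columns 572, 625, 677, 718 and 750, with rollers on their right-hand sides. I'll measure the rib edges, the stand and the sleeve more finely.

Run:
```python
from h import *
fr=[manip.capture("top") for _ in range(3)];c=fr[0]
im=np.mean([f["frame"] for f in fr],0).astype(np.float32); u8=im.astype(np.uint8)
g=im.mean(2)
def samp(P): 
    uv=np.array([proj(c,p) for p in P],np.float32); return cv2.remap(g,uv[:,0].copy(),uv[:,1].copy(),cv2.INTER_CUBIC)
def cross(s,v,l=None):
    l=l or (v.max()+v.min())/2; o=[]
    for i in np.where((v[:-1]>l)!=(v[1:]>l))[0]: o.append((round(s[i]*1000+ (l-v[i])/(v[i+1]-v[i])*(s[1]-s[0])*1000,1),'+' if v[i+1]>v[i] else '-'))
    return o
yaw=-0.19;X=np.array([np.cos(yaw),np.sin(yaw),0]);Y=np.array([-X[1],X[0],0]);C=np.array([.642,-.0835,.058])
s=np.arange(-.09,.09,.0005)
for dx in(-.012,-.005,.002,.009):
    v=samp([C+dx*X+t*Y for t in s]);print("ribs",dx,[a for a in cross(s,v,130)])
for dy in(-.066,-.047,.057):
  for z in(.058,.108):
    p=C.copy();p[2]=z
    v=samp([p+dy*Y+t*X for t in s]);print("along",dy,z,cross(s,v,130),cross(s,v,60))
# stand
sub=np.zeros((400,640),np.uint8);sub[240:280,160:205]=255
m=mask(u8,(8,80,130),(20,255,255))&sub
k=np.vstack([b[2] for b in blobs(m)]);r=cv2.minAreaRect(k);b=cv2.boxPoints(r)
W=[ray(c,*p,.036) for p in b];print("stand",np.round(W,4)[:,:2].tolist(),np.mean(W,0))
C2=np.mean(W,0);yw=.086;X=np.array([np.cos(yw),np.sin(yw),0]);Y=np.array([-X[1],X[0],0])
for dx in(-.025,-.01,.01,.025):
    v=samp([C2+dx*X+t*Y for t in s]);print(dx,cross(s,v,120),[int(q) for q in v[60:300:6]])
# bank
sub[:]=0;sub[220:270,280:320]=255
for lo in(60,90,120):
    m=mask(u8,(100,lo,40),(130,255,255))&sub
    A,r,k=blobs(m)[0];W=np.array([ray(c,*p,.116) for p in cv2.boxPoints(r)]);e=W[1:]-W[:-1];print("bank",r,np.mean(W,0),np.linalg.norm(e,axis=1),np.arctan2(e[:,1],e[:,0]))
```

```text
Traceback (most recent call last):
TypeError: type numpy.ndarray doesn't define __round__ method
```

Create m.py:
```python
from h import *
fr=[manip.capture("top") for _ in range(3)];c=fr[0]
im=np.mean([f["frame"] for f in fr],0).astype(np.float32); u8=im.astype(np.uint8)
g=im.mean(2)
def samp(P): 
    uv=np.array([proj(c,p) for p in P],np.float32); return cv2.remap(g,uv[:,0].copy(),uv[:,1].copy(),cv2.INTER_CUBIC).ravel()
def cross(s,v,l):
    o=[]
    for i in np.where((v[:-1]>l)!=(v[1:]>l))[0]: o.append("%.1f%s"%(s[i]*1000+ (l-v[i])/(v[i+1]-v[i])*(s[1]-s[0])*1000,'+' if v[i+1]>v[i] else '-'))
    return " ".join(o)
yaw=-0.19;X=np.array([np.cos(yaw),np.sin(yaw),0]);Y=np.array([-X[1],X[0],0]);C=np.array([.642,-.0835,.058])
s=np.arange(-.09,.09,.0005)
for dx in(-.012,-.005,.002,.009):
    v=samp([C+dx*X+t*Y for t in s]);print("ribs",dx,cross(s,v,130))
for dy in(-.058,-.036,.055):
  for z in(.058,.108):
    p=C.copy();p[2]=z
    v=samp([p+dy*Y+t*X for t in s]);print("along",dy,z,cross(s,v,130),'|',cross(s,v,60))
sub=np.zeros((400,640),np.uint8);sub[240:280,160:205]=255
m=mask(u8,(8,80,130),(20,255,255))&sub
k=np.vstack([b[2] for b in blobs(m)]);r=cv2.minAreaRect(k);b=cv2.boxPoints(r)
W=[ray(c,*p,.036) for p in b];print("stand",np.round(W,4)[:,:2].tolist(),np.mean(W,0))
C2=np.mean(W,0);yw=.086;X=np.array([np.cos(yw),np.sin(yw),0]);Y=np.array([-X[1],X[0],0])
for dx in(-.025,-.01,.01,.025):
    v=samp([C2+dx*X+t*Y for t in s]);print(dx,cross(s,v,120),[int(q) for q in v[90:270:5]])
sub[:]=0;sub[220:270,280:320]=255
for lo in(60,90,120):
    m=mask(u8,(100,lo,40),(130,255,255))&sub
    A,r,k=blobs(m)[0];W=np.array([ray(c,*p,.116) for p in cv2.boxPoints(r)]);e=W[1:]-W[:-1];print("bank",np.mean(W,0),np.linalg.norm(e,axis=1),np.arctan2(e[:,1],e[:,0]))
```

```bash
python3 m.py
```

```text
ribs -0.012 -89.4+ -76.5- -62.7+ -48.4- -29.9+ -16.0- 6.3+ 21.4- 48.5+ 62.5- 70.8+
ribs -0.005 -75.9- -64.5+ -48.0- -32.5+ -15.6- 5.1+ 20.9- 46.0+ 62.3- 71.9+
ribs 0.002 -89.6+ -76.5- -64.6+ -48.5- -31.8+ -16.0- 4.1+ 21.1- 46.4+ 62.5- 76.6+
ribs 0.009 -76.0- -64.6+ -48.0- -32.6+ -15.7- 5.3+ 20.8- 46.0+ 62.2- 73.7+
along -0.058 0.058 -79.9- -31.1+ 26.9- 28.0+ 28.9- 34.7+ 36.2- 56.2+ | -50.7- -34.8+ 40.6- 50.1+
along -0.058 0.108 -85.0- -22.8+ -21.1- -20.9+ 6.9- 45.6+ | -56.7- -41.4+ 29.8- 40.7+
along -0.036 0.058 -81.0- 55.5+ | -51.2- -35.3+ -30.8- -10.8+ 11.2- 50.3+
along -0.036 0.108 -84.4- 46.1+ | -56.2- -41.4+ -36.7- 40.7+
along 0.055 0.058 -81.2- -30.9+ 35.7- 54.9+ | -50.7- -35.2+ 40.4- 50.5+
along 0.055 0.108 -85.2- -37.2+ 26.6- 44.9+ 79.9- | -56.1- -41.3+ 31.1- 40.9+
stand [[0.45, 0.3851], [0.4551, 0.313], [0.3784, 0.3063], [0.3734, 0.378]] [0.41421187 0.34561815 0.036     ]
-0.025 -52.3+ -42.6- -33.9+ 3.2- 11.6+ [181, 117, 65, 66, 101, 138, 156, 160, 158, 156, 155, 154, 150, 141, 126, 128, 146, 155, 153, 130, 83, 63, 92, 133, 155, 159, 159, 157, 156, 153, 149, 142, 148, 177, 1
[... 289 characters left out ...]
152, 153, 152, 153, 155, 155, 154, 146, 130, 130, 146, 154, 152, 130, 81, 62, 95, 135, 153, 153, 151, 152, 155, 155, 153, 147, 146, 158, 159, 155]
0.025 -85.3+ -42.8- -34.5+ 2.9- 10.9+ [157, 114, 77, 67, 111, 148, 155, 154, 153, 151, 152, 154, 153, 148, 140, 140, 152, 153, 150, 128, 78, 63, 100, 141, 153, 154, 152, 150, 150, 153, 153, 150, 138, 147, 182, 190]
bank [0.44656173 0.06033423 0.116     ] [0.01578208 0.06628681 0.01572354] [-1.36274541 -2.92945712  1.77791913]
bank [0.44656183 0.06033386 0.116     ] [0.01524902 0.0662189  0.01519239] [-1.37141311 -2.93812399  1.76928919]
bank [0.44679797 0.06050324 0.116     ] [0.0139386  0.06479519 0.01388833] [-1.34306969 -2.90968025  1.79754435]
```

The slots measure about 11.4, 15.6, 21 and 25 mm at the rib tops, so slot1 is the likely one and slot0 is worth a quick try. First I turn the tool.

Add to h.py:
```python
def delta(x,y,z,yaw):
    s=manip.state();r=R.from_quat(s["tcp_rot"]).as_matrix();p=np.array(s["tcp_pos"])
    a=np.arctan2(r[1,1],r[0,1]);d=(a-yaw+np.pi/2)%np.pi-np.pi/2
    print("t",round(float(s["time_s"]),2),"pos",np.round(p,4),"yaw",round(float(a),4),"tilt z",np.round(r[:,2],4),"w",round(float(s["grip_width"]),4),"F",np.round(s["force"],1))
    t=R.from_euler('z',-a-0).as_matrix()
    print("move tool axes:",np.round(r.T@(np.array([x,y,z])-p),4)," rz:",round(float(d),4))
```

```text
(no output)
```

send_path([
  [[0, 0, 0], [0, 0, 0.167], 0.085],
  [[0, 0, 0], [0, 0, 0.167], 0.085],
  [[0, 0, 0], [0, 0, 0.167], 0.085],
  [[0, 0, 0], [0, 0, 0.167], 0.085],
  [[0, 0, 0], [0, 0, 0.167], 0.085],
  [[0, 0, 0], [0, 0, 0.167], 0.085],
], clamp_n=40)

```text
time_s: 1.2
tcp_pos: [0.2232, 0.6105, 0.2424]
tcp_rot: [0.628, 0.778, 0.0, -0.0]
force: [0.2, 0.7, 0.1]
grip_width: 0.085
grip_force: 0.0
```

```bash
python3 -c "
from h import *
delta(.4466,.0604,.2,.215)"
```

```text
t 1.2 pos [0.2232 0.6105 0.2424] yaw 0.2126 tilt z [-1.e-04  2.e-04 -1.e+00] w 0.085 F [0.2 0.7 0.1]
move tool axes: [-0.5848  0.1023  0.0422]  rz: -0.0024
```

send_path([
  [[-0.053, 0.0093, 0], [0, 0, 0], 0.085],
  [[-0.053, 0.0093, 0], [0, 0, 0], 0.085],
  [[-0.053, 0.0093, 0], [0, 0, 0], 0.085],
  [[-0.053, 0.0093, 0], [0, 0, 0], 0.085],
  [[-0.053, 0.0093, 0], [0, 0, 0], 0.085],
  [[-0.053, 0.0093, 0], [0, 0, 0], 0.085],
  [[-0.053, 0.0093, 0], [0, 0, 0], 0.085],
  [[-0.053, 0.0093, 0], [0, 0, 0], 0.085],
], quiet=true)

```text
ok
```

send_path([
  [[-0.053, 0.0093, 0], [0, 0, 0], 0.085],
  [[-0.053, 0.0093, 0.02], [0, 0, 0], 0.085],
  [[-0.053, 0.0093, 0.02], [0, 0, 0], 0.085],
  [[0, 0, 0], [0, 0, 0], 0.085],
  [[0, 0, 0], [0, 0, 0], 0.085],
], quiet=true)

```text
ok
```

```bash
python3 -c "
from h import *
delta(.4466,.0604,.092,.215)
c=manip.capture('top');cv2.imwrite('pics/a.png',cv2.resize(c['frame'][190:290,240:360,::-1],None,fx=5,fy=5))"
```

```text
t 2.83 pos [0.4492 0.0638 0.2024] yaw 0.2177 tilt z [-4.e-04  6.e-04 -1.e+00] w 0.0853 F [-1.  -0.1  0.5]
move tool axes: [-0.0028 -0.0032  0.1104]  rz: 0.0027
```

View pics/a.png

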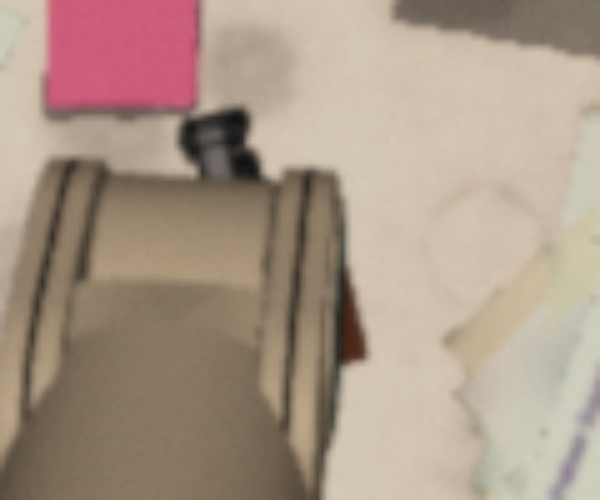

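The arm hides the sleeve from the top camera; only the far finger, at about (215,140), can be seen. I'll check the bank, stand and rib estimates against the first scene picture.

Run:
```python
from h import *
im=cv2.imread("pics/scene0.png")[:,:,::-1].copy();c=manip.capture("scene")
sub=np.zeros((400,640),np.uint8);sub[175:235,245:290]=255
m=mask(im,(100,90,40),(130,255,255))&sub
k=blobs(m)[0][2].reshape(-1,2);
for d in((1,0),(-1,0),(0,-1),(0,1)): i=np.argmax(k@np.array(d));print("blue ext",d,k[i])
def box(x,y,yaw,hx,hy,z):
    e=R.from_euler('z',yaw).as_matrix();return [np.round(proj(c,np.array([x,y,z])+e@np.array([a*hx,b*hy,0])),1).tolist() for a,b in((1,1),(1,-1),(-1,-1),(-1,1))]
print("pred bank top",box(.4466,.0604,.215,.033,.007,.116))
sub[:]=0;sub[165:200,175:220]=255
m=mask(im,(5,60,110),(22,255,255))&sub
k=blobs(m)[0][2].reshape(-1,2)
for d in((1,0),(-1,0),(0,-1),(0,1)): q=k@np.array(d);print("stand ext",d,k[q==q.max()].mean(0))
print("pred stand top",box(.4142,.3462,.086,.04,.037,.036));print("pred stand bottom",box(.4142,.3462,.086,.04,.037,0))
cv2.imwrite("pics/b.png",np.hstack([cv2.resize(im[160:205,170:225,::-1],(330,270),interpolation=cv2.INTER_CUBIC),cv2.resize(im[165:240,320:398,::-1],(281,270),interpolation=cv2.INTER_CUBIC)]))
g=im.astype(np.float32).mean(2);yaw=-.19;X=np.array([np.cos(yaw),np.sin(yaw),0]);Y=np.array([-X[1],X[0],0]);C=np.array([.642,-.0835,.058]);s=np.arange(-.09,.09,.0005)
for dx in(.015,.022,.03):
    uv=np.array([proj(c,C+dx*X+t*Y) for t in s],np.float32);v=cv2.remap(g,uv[:,0].copy(),uv[:,1].copy(),cv2.INTER_CUBIC).ravel()
    i=np.where((v[:-1]>110)!=(v[1:]>110))[0];print(dx,[("%.1f"%(s[j]*1e3),'+' if v[j+1]>v[j] else '-') for j in i], int(v.max()))
```

```text
blue ext (1, 0) [272 190]
blue ext (-1, 0) [256 200]
blue ext (0, -1) [271 187]
blue ext (0, 1) [260 230]
pred bank top [[270.2, 185.8], [274.4, 187.4], [259.4, 200.5], [255.1, 198.8]]
stand ext (1, 0) [219. 197.]
stand ext (-1, 0) [180. 182.]
stand ext (0, -1) [198.5 170. ]
stand ext (0, 1) [205.72413793 199.        ]
pred stand top [[198.9, 168.4], [214.8, 177.2], [194.1, 189.7], [178.2, 180.3]]
pred stand bottom [[200.7, 177.9], [216.4, 186.7], [196.1, 199.3], [180.3, 189.9]]
0.015 [('-43.5', '-'), ('-42.0', '+')] 224
0.022 [('-12.5', '-'), ('-9.0', '+'), ('23.0', '-'), ('31.0', '+')] 223
0.03 [('-76.5', '-'), ('-68.5', '+'), ('-47.5', '-'), ('-36.0', '+'), ('-15.0', '-'), ('0.0', '+'), ('21.5', '-'), ('41.5', '+')] 211
```

View pics/b.png

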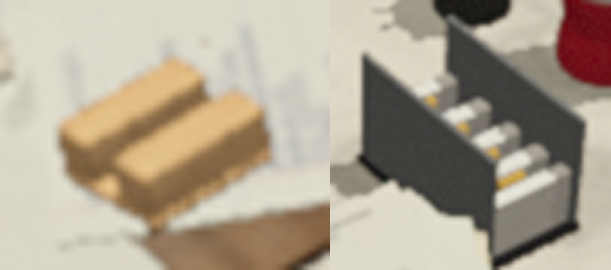

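The clean fixed-wall edges in this view (-76.5, -47.5, -15 and 21.5 mm) agree with the top view. The bank's predicted corners fall within about 1 to 2 px. Next I descend and grip the bank by its ends.

send_path([
  [[-0.0028, -0.0032, 0.01], [0, 0, 0.003], 0.085],
  [[0, 0, 0.025], [0, 0, 0], 0.085],
  [[0, 0, 0.025], [0, 0, 0], 0.085],
  [[0, 0, 0.025], [0, 0, 0], 0.085],
  [[0, 0, 0.025], [0, 0, 0], 0.085],
  [[0, 0, 0], [0, 0, 0], 0.085],
], clamp_n=40)

```text
time_s: 3.68
tcp_pos: [0.4451, 0.0603, 0.0909]
tcp_rot: [0.627, 0.779, -0.001, -0.001]
force: [-0.8, 0.4, -1.0]
grip_width: 0.0849
grip_force: 0.0
```

send_path([
  [[0, 0, 0], [0, 0, 0], 0.06],
  [[0, 0, 0], [0, 0, 0], 0.06],
  [[0, 0, 0], [0, 0, 0], 0.06],
  [[0, 0, 0], [0, 0, 0], 0.06],
  [[0, 0, 0], [0, 0, 0], 0.06],
], clamp_n=40)

```text
time_s: 4.3
tcp_pos: [0.4472, 0.0601, 0.0932]
tcp_rot: [0.627, 0.779, 0.001, 0.0]
force: [-1.0, -0.7, 6.9]
grip_width: 0.0658
grip_force: 45.3
```

```bash
python3 -c "
from h import *
delta(.4466,.0604,.23,.215)"
```

```text
t 4.3 pos [0.4472 0.0601 0.0932] yaw 0.2151 tilt z [ 1.3e-03  6.0e-04 -1.0e+00] w 0.0658 F [-1.  -0.7  6.9]
move tool axes: [ 0.0004 -0.0003 -0.1368]  rz: 0.0001
```

send_path([
  [[0, 0, -0.01], [0, 0, 0], 0.06],
  [[0, 0, -0.02], [0, 0, 0], 0.06],
  [[0, 0, -0.025], [0, 0, 0], 0.06],
  [[0, 0, -0.025], [0, 0, 0], 0.06],
  [[0, 0, -0.025], [0, 0, 0], 0.06],
  [[0, 0, -0.025], [0, 0, 0], 0.06],
  [[0, 0, -0.01], [0, 0, 0], 0.06],
  [[0, 0, 0], [0, 0, 0], 0.06],
], clamp_n=40)

```text
time_s: 5.3
tcp_pos: [0.4468, 0.0601, 0.2326]
tcp_rot: [0.627, 0.779, 0.0, 0.0]
force: [-1.1, 0.9, -3.3]
grip_width: 0.0654
grip_force: 45.9
```

send_path([
  [[0, 0, 0], [0, 0, 0.043], 0.06],
  [[0, 0, 0], [0, 0, 0.043], 0.06],
  [[0, 0, 0], [0, 0, 0.043], 0.06],
  [[0, 0, 0], [0, 0, 0], 0.06],
], clamp_n=40, quiet=true)

```text
ok
```

```bash
python3 -c "
from h import *
delta(.4142,.346,.23,.086)"
```

```text
t 5.8 pos [0.4467 0.0599 0.232 ] yaw 0.0854 tilt z [-6.e-04 -4.e-04 -1.e+00] w 0.0654 F [ 1.2 -0.1 -2.9]
move tool axes: [ 0.2878 -0.008   0.0019]  rz: -0.0006
```

send_path([
  [[0.041, -0.0011, 0], [0, 0, 0], 0.06],
  [[0.041, -0.0011, 0], [0, 0, 0], 0.06],
  [[0.041, -0.0011, 0], [0, 0, 0], 0.06],
  [[0.041, -0.0011, 0], [0, 0, 0], 0.06],
  [[0.041, -0.0012, 0], [0, 0, 0], 0.06],
  [[0.041, -0.0011, 0], [0, 0, 0], 0.06],
  [[0.041, -0.0011, 0.02], [0, 0, 0], 0.06],
  [[0, 0, 0.02], [0, 0, 0], 0.06],
], quiet=true)

```text
ok
```

send_path([
  [[0, 0, 0.02], [0, 0, 0], 0.06],
  [[0, 0, 0.02], [0, 0, 0], 0.06],
  [[0, 0, 0.012], [0, 0, 0], 0.06],
  [[0, 0, 0], [0, 0, 0], 0.06],
  [[0, 0, 0], [0, 0, 0], 0.06],
])

```text
time_s: 7.42
tcp_pos: [0.4148, 0.3454, 0.1409]
tcp_rot: [0.676, 0.737, 0.001, 0.0]
force: [-0.7, 0.4, -2.8]
grip_width: 0.0652
grip_force: 45.6
```

```bash
python3 -c "
from h import *
delta(.4142,.346,.0952,.086)
c=manip.capture('top');a=manip.capture('scene')
cv2.imwrite('pics/c.png',np.hstack([cv2.resize(c['frame'][210:310,140:240,::-1],(400,400),interpolation=2),cv2.resize(a['frame'][125:225,150:250,::-1],(400,400),interpolation=2)]))"
```

```text
t 7.42 pos [0.4148 0.3454 0.1409] yaw 0.0858 tilt z [ 9.e-04  8.e-04 -1.e+00] w 0.0652 F [-0.7  0.4 -2.8]
move tool axes: [ 0.0006 -0.0006  0.0457]  rz: -0.0002
```

View pics/c.png

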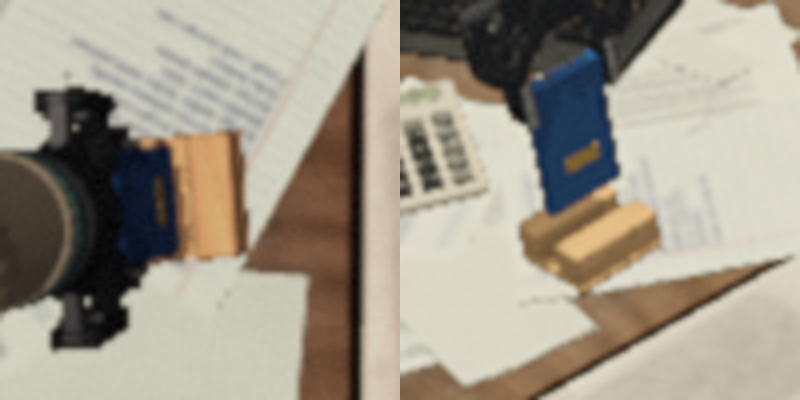

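The top half shows the bank over the groove, with the blue edge at about (178,205). The scene half shows its underside just above the groove. I'll measure the blue edge against where it should be.

Run:
```python
from h import *
T=[manip.capture("top") for _ in range(2)];S=[manip.capture("scene") for _ in range(2)]
p=np.array(manip.state()["tcp_pos"]);yw=.0858
X=np.array([np.cos(yw),np.sin(yw),0]);Y=np.array([-X[1],X[0],0])
def prof(fs,P):
    im=np.mean([f["frame"] for f in fs],0).astype(np.float32);c=fs[0]
    uv=np.array([proj(c,q) for q in P],np.float32)
    return cv2.remap(im,uv[:,0].copy(),uv[:,1].copy(),cv2.INTER_CUBIC)[:,0]
s=np.arange(-.03,.03,.001)
zb=p[2]-.0872+.006
for n,fs in(("top",T),("scene",S)):
  for dx in(-.02,-.008,.008,.02):
    o=np.array([p[0],p[1],zb])+dx*X
    v=prof(fs,[o+t*Y for t in s]); d=v[:,0]-v[:,2]   # red-blue
    i=np.where((d[:-1]>10)!=(d[1:]>10))[0];print(n,"face edge (want -7)",dx,[(round(s[j]*1e3,1),'+' if d[j+1]>d[j] else '-') for j in i])
  for dx in(-.036,-.03,.03,.036):
    o=np.array([.4142,.346,.036])+dx*X
    v=prof(fs,[o+t*Y for t in s]).mean(1);print(n,"stand",dx,[int(a) for a in v[10:50:2]])
# underside ends in scene: lowest blue
im=S[0]["frame"];m=mask(im,(100,100,30),(130,255,255));m[:, :170]=0;m[:,220:]=0;m[:130]=0;m[200:]=0
k=blobs(m)[0][2].reshape(-1,2);print("scene blue lowest",k[k[:,1]==k[:,1].max()].mean(0),"rightmost",k[k[:,0]==k[:,0].max()].mean(0))
o=np.array([p[0],p[1],p[2]-.0872]);print("pred underside near/far ends",proj(S[0],o-.033*X),proj(S[0],o+.033*X))
print("groove pred ends at floor",proj(S[0],np.array([.4142,.346,.008])-.04*X))
```

```text
top face edge (want -7) -0.02 [(np.float64(-6.0), '-')]
top face edge (want -7) -0.008 [(np.float64(-6.0), '-'), (np.float64(0.0), '+'), (np.float64(6.0), '-')]
top face edge (want -7) 0.008 [(np.float64(-5.0), '-'), (np.float64(1.0), '+'), (np.float64(6.0), '-')]
top face edge (want -7) 0.02 [(np.float64(-5.0), '-')]
top stand -0.036 [154, 151, 149, 146, 145, 152, 161, 160, 143, 111, 85, 77, 66, 53, 53, 66, 71, 66, 58, 50]
top stand -0.03 [161, 159, 155, 153, 143, 140, 141, 132, 106, 90, 67, 41, 28, 27, 27, 27, 26, 26, 25, 23]
top stand 0.03 [159, 160, 160, 158, 152, 146, 148, 160, 162, 151, 118, 74, 41, 28, 28, 32, 36, 39, 37, 32]
top stand 0.036 [154, 153, 153, 152, 144, 138, 142, 154, 153, 156, 156, 140, 110, 78, 71, 92, 122, 143, 145, 133]
scene face edge (want -7) -0.02 [(np.float64(-7.0), '-'), (np.float64(23.0), '+')]
scene face edge (want -7) -0.008 [(np.float64(-7.0), '-')]
scene face edge (want -7) 0.008 [(np.float64(-4.0), '-')]
scene face edge (want -7) 0.02 [(np.float64(-6.0), '-'), (np.float64(26.0), '+')]
scene stand -0.036 [180, 178, 175, 169, 153, 136, 112, 97, 90, 89, 91, 93, 95, 100, 105, 114, 123, 129, 132, 133]
scene stand -0.03 [183, 183, 183, 179, 169, 151, 128, 104, 89, 87, 88, 90, 94, 100, 106, 114, 123, 129, 131, 132]
scene stand 0.03 [180, 180, 179, 179, 183, 189, 194, 199, 202, 195, 187, 166, 143, 132, 141, 163, 178, 184, 182, 173]
scene stand 0.036 [181, 181, 181, 181, 182, 186, 193, 200, 204, 204, 204, 206, 203, 198, 193, 190, 193, 196, 197, 185]
scene blue lowest [188. 177.] rightmost [203. 167.]
pred underside near/far ends [187.13757595 179.10657374] [204.37922798 169.11495375]
groove pred ends at floor [187.67734263 192.44289665]
```

The bank reads about 1 mm to +y in both views, so I shift it 0.8 mm and lower it into the groove.

send_path([
  [[-0.0008, -0.0006, 0.008], [0, 0, 0], 0.06],
  [[0, 0, 0.01], [0, 0, 0], 0.06],
  [[0, 0, 0.008], [0, 0, 0], 0.06],
  [[0, 0, 0], [0, 0, 0], 0.06],
])

```text
time_s: 8.22
tcp_pos: [0.4135, 0.3449, 0.1134]
tcp_rot: [0.676, 0.737, -0.0, -0.0]
force: [-1.1, 3.0, -4.5]
grip_width: 0.0652
grip_force: 45.6
```

send_path([
  [[0, 0, 0.008], [0, 0, 0], 0.06],
  [[0, 0, 0.006], [0, 0, 0], 0.06],
  [[0, 0, 0], [0, 0, 0], 0.06],
])

```text
time_s: 8.6
tcp_pos: [0.4138, 0.3448, 0.0998]
tcp_rot: [0.676, 0.737, 0.0, -0.0]
force: [0.8, 3.7, -4.5]
grip_width: 0.0652
grip_force: 45.5
```

send_path([
  [[0.0008, 0, 0.003], [0, 0, 0], 0.06],
  [[0, 0, 0.002], [0, 0, 0], 0.06],
  [[0, 0, 0], [0, 0, 0], 0.06],
])

```text
time_s: 8.98
tcp_pos: [0.4138, 0.3451, 0.0953]
tcp_rot: [0.676, 0.737, -0.0, -0.0]
force: [-0.2, 2.5, -2.9]
grip_width: 0.0655
grip_force: 45.7
```

send_path([
  [[0, 0, 0], [0, 0, 0], 0.08],
  [[0, 0, 0], [0, 0, 0], 0.085],
  [[0, 0, 0], [0, 0, 0], 0.085],
  [[0, 0, 0], [0, 0, 0], 0.085],
  [[0, 0, -0.03], [0, 0, 0], 0.085],
  [[0, 0, -0.04], [0, 0, 0], 0.085],
  [[0, 0, -0.04], [0, 0, 0], 0.085],
  [[0, 0, 0], [0, 0, 0], 0.085],
])

```text
time_s: 9.98
tcp_pos: [0.4155, 0.3463, 0.2082]
tcp_rot: [0.676, 0.737, 0.003, 0.0]
force: [-0.3, 0.4, -0.7]
grip_width: 0.0847
grip_force: 0.0
```

send_path([
  [[0, 0, 0], [0, 0, -0.175], 0.085],
  [[0, 0, 0], [0, 0, -0.175], 0.085],
  [[0, 0, 0], [0, 0, -0.175], 0.085],
  [[0, 0, 0], [0, 0, -0.175], 0.085],
  [[0, 0, 0], [0, 0, -0.175], 0.085],
  [[0, 0, 0], [0, 0, -0.175], 0.085],
  [[0, 0, 0], [0, 0, -0.175], 0.085],
  [[0, 0, 0], [0, 0, -0.175], 0.085],
], quiet=true)

```text
ok
```

send_path([
  [[0, 0, 0], [0, 0, -0.171], 0.085],
  [[0, 0, 0], [0, 0, 0], 0.085],
  [[0, 0, 0], [0, 0, 0], 0.085],
], quiet=true)

```text
ok
```

Run:
```python
from h import *
delta(.4138,.3455,.11,.086+np.pi/2)
a=manip.capture('scene');c=manip.capture('top')
cv2.imwrite('pics/d.png',np.hstack([cv2.resize(c['frame'][210:310,140:240,::-1],(400,400),interpolation=2),cv2.resize(a['frame'][115:215,150:250,::-1],(400,400),interpolation=2)]))
X=np.array([np.cos(.086),np.sin(.086),0]);Y=np.array([-X[1],X[0],0])
for l in(-.2,-.1,0,.1,.2):
    o=np.array([.4138,.3455,.008]);ax=np.array([0,0,np.cos(l)])+np.sin(l)*Y
    print("lean to +y",l,"top corners scene",[np.round(proj(a,o+.11*ax+d*X),1).tolist() for d in(-.033,.033)])
m=mask(a['frame'],(100,90,30),(130,255,255));m[:,:160]=0;m[:,250:]=0;m[:110]=0;m[200:]=0
k=blobs(m)[0][2].reshape(-1,2);print([k[np.argmax(k@np.array(d))].tolist() for d in((1,0),(-1,0),(0,1),(0,-1),(1,-1),(-1,-1),(-1,1),(1,1))])
```

```text
t 11.35 pos [0.4135 0.3448 0.2047] yaw 1.654 tilt z [-9.e-04 -6.e-04 -1.e+00] w 0.0847 F [-0.3  0.2 -0.2]
move tool axes: [-0.0004  0.0007  0.0947]  rz: -0.0028
lean to +y -0.2 top corners scene [[188.1, 164.3], [205.9, 154.4]]
lean to +y -0.1 top corners scene [[185.6, 162.5], [203.4, 152.6]]
lean to +y 0 top corners scene [[183.1, 161.0], [200.9, 151.2]]
lean to +y 0.1 top corners scene [[180.7, 159.8], [198.5, 150.1]]
lean to +y 0.2 top corners scene [[178.4, 159.0], [196.2, 149.3]]
[[204, 175], [184, 161], [188, 184], [199, 152], [201, 153], [186, 159], [188, 184], [204, 175]]
```

View pics/d.png

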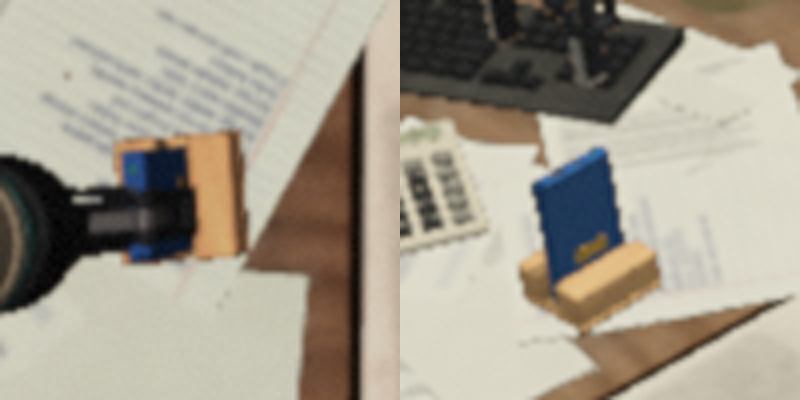

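The bank stands almost upright in the groove; from the scene picture it leans about 0.1 rad to -y. I descend across its thickness, centred over the groove, and close.

send_path([
  [[-0.0004, -0.004, 0.03], [0, 0, -0.003], 0.075],
  [[0, 0, 0.03], [0, 0, 0], 0.07],
  [[0, 0, 0.03], [0, 0, 0], 0.07],
  [[0, 0, 0.025], [0, 0, 0], 0.07],
  [[0, 0, 0], [0, 0, 0], 0.07],
  [[0, 0, 0], [0, 0, 0], 0.07],
], clamp_n=25)

```text
time_s: 12.2
tcp_pos: [0.4149, 0.3417, 0.091]
tcp_rot: [-0.044, 0.999, 0.0, 0.0]
force: [-0.1, -0.4, -0.1]
grip_width: 0.0701
grip_force: 0.0
```

send_path([
  [[0, 0, 0], [0, 0, 0], 0.03],
  [[0, 0, 0], [0, 0, 0], 0.02],
  [[0, 0, 0], [0, 0, 0], 0.01],
  [[0, 0, 0], [0, 0, 0], 0.005],
  [[0, 0, 0], [0, 0, 0], 0.005],
  [[0, 0, 0], [0, 0, 0], 0.005],
], clamp_n=25)

```text
time_s: 12.95
tcp_pos: [0.4147, 0.3452, 0.091]
tcp_rot: [-0.045, 0.999, 0.003, 0.001]
force: [-1.4, 5.7, -1.4]
grip_width: 0.0138
grip_force: 24.2
```

send_path([
  [[0, 0, 0], [0, 0, 0], 0.005],
  [[0, 0, 0], [0, 0, 0], 0.005],
], clamp_n=45)

```text
time_s: 13.2
tcp_pos: [0.4147, 0.3453, 0.091]
tcp_rot: [-0.045, 0.999, 0.003, 0.001]
force: [-1.2, 6.8, 0.2]
grip_width: 0.0134
grip_force: 47.6
```

send_path([
  [[0, 0, -0.01], [0, 0, 0], 0.005],
  [[0, 0, -0.02], [0, 0, 0], 0.005],
  [[0, 0, -0.025], [0, 0, 0], 0.005],
  [[0, 0, -0.025], [0, 0, 0], 0.005],
  [[0, 0, -0.025], [0, 0, 0], 0.005],
  [[0, 0, -0.025], [0, 0, 0], 0.005],
  [[0, 0, -0.005], [0, 0, 0], 0.005],
  [[0, 0, 0], [0, 0, 0], 0.005],
])

```text
time_s: 14.2
tcp_pos: [0.4142, 0.3408, 0.2248]
tcp_rot: [-0.045, 0.999, -0.0, -0.0]
force: [-1.0, 0.3, -2.7]
grip_width: 0.0131
grip_force: 47.0
```

send_path([
  [[0, 0, 0], [0, 0, 0.139], 0.005],
  [[0, 0, 0], [0, 0, 0.139], 0.005],
  [[0, 0, 0], [0, 0, 0], 0.005],
  [[0, 0, 0], [0, 0, 0], 0.005],
], quiet=true)

```text
ok
```

Run:
```python
from h import *
yaw=-.19;X=np.array([np.cos(yaw),np.sin(yaw),0]);Y=np.array([-X[1],X[0],0]);C=np.array([.642,-.0835,0])+.0005*X
for n,o in(("s0",-.0765+.008),("s1",-.0477+.008),("s2",-.0155+.008),("s3",.0212+.008)): print(n,np.round((C+o*Y+.001*X)[:2],4))
delta(*(C-.0397*Y+.001*X)[:2],.225,yaw+np.pi/2)
a=manip.capture('scene');f=a['frame'][60:240,130:370,::-1];cv2.imwrite('pics/e.png',cv2.resize(f,None,fx=3,fy=3))
```

```text
s0 [ 0.6305 -0.1511]
s1 [ 0.636  -0.1228]
s2 [ 0.6421 -0.0911]
s3 [ 0.649  -0.0551]
t 14.7 pos [0.4141 0.341  0.2245] yaw 1.3845 tilt z [-0.0012 -0.001  -1.    ] w 0.0136 F [ 0.1  0.4 -3.5]
move tool axes: [-3.039e-01 -4.146e-01 -3.000e-04]  rz: 0.0037
```

View pics/e.png

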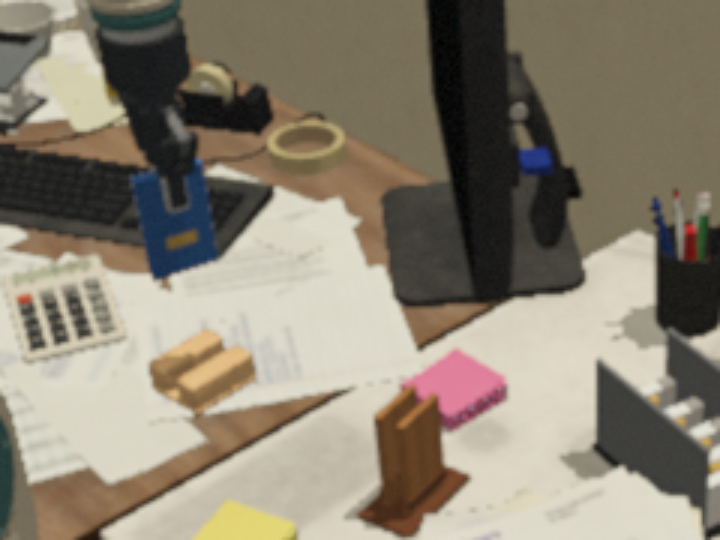

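The bank hangs in the hand, held near its top. I go round clear of the monitor, then over to slot0.

send_path([
  [[-0.013, -0.0448, 0], [0, 0, 0], 0.005],
  [[-0.013, -0.0448, 0], [0, 0, 0], 0.005],
  [[-0.013, -0.0448, 0], [0, 0, 0], 0.005],
  [[-0.013, -0.0448, 0], [0, 0, 0], 0.005],
  [[-0.013, -0.0448, 0], [0, 0, 0], 0.005],
  [[-0.013, -0.0448, 0], [0, 0, 0], 0.005],
  [[-0.013, -0.0448, 0], [0, 0, 0], 0.005],
  [[-0.013, -0.0448, 0], [0, 0, 0], 0.005],
], quiet=true)

```text
ok
```

send_path([
  [[-0.04, -0.017, 0], [0, 0, 0], 0.005],
  [[-0.04, -0.017, 0], [0, 0, 0], 0.005],
  [[-0.04, -0.017, 0], [0, 0, 0], 0.005],
  [[-0.04, -0.017, 0], [0, 0, 0], 0.005],
  [[-0.04, -0.017, 0], [0, 0, 0.004], 0.005],
  [[0, 0, 0], [0, 0, 0], 0.005],
  [[0, 0, 0], [0, 0, 0], 0.005],
])

```text
time_s: 16.62
tcp_pos: [0.629, -0.1509, 0.2245]
tcp_rot: [0.096, 0.995, 0.0, -0.001]
force: [0.1, 0.6, -3.4]
grip_width: 0.0136
grip_force: 47.2
```

```bash
python3 -c "
from h import *
delta(.6305,-.1511,.16,-.19+np.pi/2)"
```

```text
t 16.62 pos [ 0.629  -0.1509  0.2245] yaw 1.3787 tilt z [-0.0021  0.0011 -1.    ] w 0.0136 F [ 0.1  0.6 -3.4]
move tool axes: [-0.0017  0.0001  0.0645]  rz: -0.0021
```

send_path([
  [[-0.0017, 0, 0.02], [0, 0, -0.002], 0.005],
  [[0, 0, 0.025], [0, 0, 0], 0.005],
  [[0, 0, 0.017], [0, 0, 0], 0.005],
  [[0, 0, 0], [0, 0, 0], 0.005],
  [[0, 0, 0], [0, 0, 0], 0.005],
])

```text
time_s: 17.25
tcp_pos: [0.6321, -0.1517, 0.1642]
tcp_rot: [0.095, 0.995, -0.0, 0.001]
force: [-0.2, 0.2, -2.6]
grip_width: 0.0133
grip_force: 47.1
```

Create v.py:
```python
from h import *
T=[manip.capture("top") for _ in range(2)];S=[manip.capture("scene") for _ in range(2)]
p=np.array(manip.state()["tcp_pos"]);yw=-.19
X=np.array([np.cos(yw),np.sin(yw),0]);Y=np.array([-X[1],X[0],0])
def prof(fs,P):
    im=np.mean([f["frame"] for f in fs],0).astype(np.float32);c=fs[0]
    uv=np.array([proj(c,q) for q in P],np.float32)
    return cv2.remap(im,uv[:,0].copy(),uv[:,1].copy(),cv2.INTER_CUBIC)[:,0]
s=np.arange(-.03,.03,.0005);zb=p[2]-.083
for n,fs,w in(("top",T,"+7"),("scene",S,"-7")):
  for h in(.01,.03,.06):
    for dx in(-.026,0,.024):
      o=np.array([p[0],p[1],zb+h])+dx*X
      v=prof(fs,[o+t*Y for t in s]); d=v[:,0]-v[:,2]
      i=np.where((d[:-1]>-12)!=(d[1:]>-12))[0];print(n,"h",h,"dx",dx,"edges (want %s)"%w,[("%.1f"%(s[j]*1e3),'+' if d[j+1]>d[j] else '-') for j in i])
C=np.array([.642,-.0835,0])+.0005*X;print("bank in dock frame (cmd) x %.4f y %.4f"%((p-C)@X-.001,(p-C)@Y))
```

```bash
python3 v.py
python3 -c "
from h import *
a=manip.capture('scene');c=manip.capture('top')
cv2.imwrite('pics/f.png',np.hstack([cv2.resize(c['frame'][110:210,310:410,::-1],(400,400),interpolation=2),cv2.resize(a['frame'][140:240,310:410,::-1],(400,400),interpolation=2)]))"
```

```text
top h 0.01 dx -0.026 edges (want +7) [('-10.5', '-'), ('6.0', '+')]
top h 0.01 dx 0 edges (want +7) []
top h 0.01 dx 0.024 edges (want +7) []
top h 0.03 dx -0.026 edges (want +7) [('-8.5', '-'), ('8.0', '+')]
top h 0.03 dx 0 edges (want +7) []
top h 0.03 dx 0.024 edges (want +7) []
top h 0.06 dx -0.026 edges (want +7) [('-6.0', '-'), ('10.0', '+')]
top h 0.06 dx 0 edges (want +7) []
top h 0.06 dx 0.024 edges (want +7) []
scene h 0.01 dx -0.026 edges (want -7) [('-9.5', '-'), ('11.5', '+')]
scene h 0.01 dx 0 edges (want -7) [('-10.0', '-')]
scene h 0.01 dx 0.024 edges (want -7) [('-13.5', '-'), ('12.0', '+'), ('27.5', '-')]
scene h 0.03 dx -0.026 edges (want -7) [('-28.0', '-'), ('13.0', '+')]
scene h 0.03 dx 0 edges (want -7) [('-6.5', '+'), ('8.0', '-')]
scene h 0.03 dx 0.024 edges (want -7) [('-17.5', '-'), ('0.0', '+'), ('10.0', '-')]
scene h 0.06 dx -0.026 edges (want -7) [('-21.0', '-'), ('14.5', '+')]
scene h 0.06 dx 0 edges (want -7) [('-25.0', '+'), ('-19.5', '-')]
scene h 0.06 dx 0.024 edges (want -7) [('-14.5', '-'), ('2.5', '+')]
bank in dock frame (cmd) x 0.0016 y -0.0690
```

View pics/f.png

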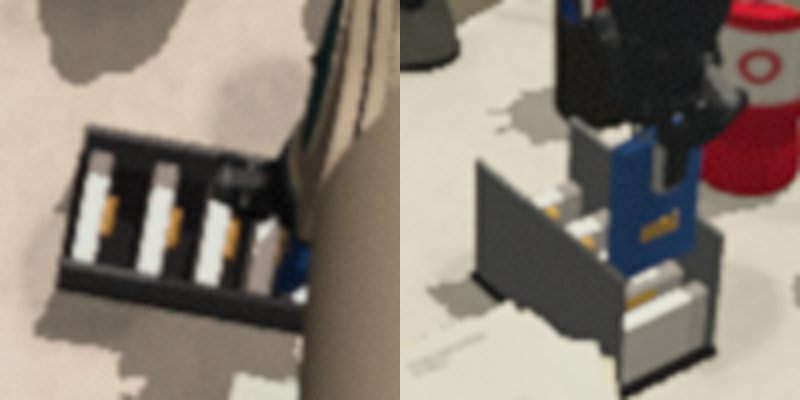

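The bank hangs just above slot0 between the cheeks, and the views agree with the target within about 1.5 mm. I try slot0 gently.

send_path([
  [[0.001, 0, 0.01], [0, 0, 0], 0.005],
  [[0, 0, 0.008], [0, 0, 0], 0.005],
  [[0, 0, 0.004], [0, 0, 0], 0.005],
  [[0, 0, 0], [0, 0, 0], 0.005],
])

```text
time_s: 18.05
tcp_pos: [0.6302, -0.1514, 0.1406]
tcp_rot: [0.095, 0.995, 0.0, -0.001]
force: [0.4, -0.2, -3.1]
grip_width: 0.0135
grip_force: 47.2
```

send_path([
  [[0, 0, 0.004], [0, 0, 0], 0.005],
  [[0, 0, 0.003], [0, 0, 0], 0.005],
  [[0, 0, 0], [0, 0, 0], 0.005],
])

```text
time_s: 18.42
tcp_pos: [0.6309, -0.1518, 0.1352]
tcp_rot: [0.095, 0.995, -0.0, 0.001]
force: [-1.0, 0.2, 3.3]
grip_width: 0.0137
grip_force: 48.1
```

send_path([
  [[0, 0, 0.003], [0, 0, 0], 0.005],
  [[0, 0, 0.002], [0, 0, 0], 0.005],
  [[0, 0, 0], [0, 0, 0], 0.005],
])

```text
time_s: 18.8
tcp_pos: [0.6318, -0.1518, 0.1342]
tcp_rot: [0.095, 0.995, -0.0, 0.002]
force: [-7.7, 1.8, 26.6]
grip_width: 0.0135
grip_force: 51.5
```

Blocked at about 6 to 7 mm of sink with little side force. I back off to 1 mm above first contact and try ±1 mm sideways to be sure.

send_path([
  [[0, 0, -0.007], [0, 0, 0], 0.005],
  [[0, 0.0012, 0], [0, 0, 0], 0.005],
  [[0, 0, 0.003], [0, 0, 0], 0.005],
  [[0, 0, 0.002], [0, 0, 0], 0.005],
  [[0, 0, 0], [0, 0, 0], 0.005],
])

```text
time_s: 19.42
tcp_pos: [0.6316, -0.1515, 0.1345]
tcp_rot: [0.096, 0.995, -0.001, 0.001]
force: [-5.3, -0.6, 21.4]
grip_width: 0.0135
grip_force: 50.7
```

send_path([
  [[0, 0, -0.005], [0, 0, 0], 0.005],
  [[0, -0.0024, 0], [0, 0, 0], 0.005],
  [[0, 0, 0.003], [0, 0, 0], 0.005],
  [[0, 0, 0.002], [0, 0, 0], 0.005],
  [[0, 0, 0], [0, 0, 0], 0.005],
])

```text
time_s: 20.05
tcp_pos: [0.631, -0.1518, 0.1344]
tcp_rot: [0.095, 0.995, 0.001, 0.001]
force: [-5.4, 1.6, 21.3]
grip_width: 0.0136
grip_force: 50.9
```

Both tries stop at the same depth and at the same self-centred y, so slot0 (about 13.5 mm) does not take the bank. Next is slot1.

send_path([
  [[0, 0, -0.02], [0, 0, 0], 0.005],
  [[0, 0, -0.012], [0, 0, 0], 0.005],
  [[0, 0.0156, 0], [0, 0, 0], 0.005],
  [[0, 0.0156, 0], [0, 0, 0], 0.005],
  [[0, 0, 0], [0, 0, 0], 0.005],
  [[0, 0, 0], [0, 0, 0], 0.005],
])

```text
time_s: 20.8
tcp_pos: [0.6359, -0.122, 0.1627]
tcp_rot: [0.095, 0.995, -0.0, -0.001]
force: [-0.2, -1.0, -3.2]
grip_width: 0.0137
grip_force: 47.2
```

Run:
```python
from h import *
yaw=-.19;X=np.array([np.cos(yaw),np.sin(yaw),0]);Y=np.array([-X[1],X[0],0]);C=np.array([.642,-.0835,0])+.0005*X
delta(*(C-.0390*Y+.001*X)[:2],.144,yaw+np.pi/2)
```

```text
t 20.8 pos [ 0.6359 -0.122   0.1627] yaw 1.3806 tilt z [-1.2e-03 -5.0e-04 -1.0e+00] w 0.0137 F [-0.2 -1.  -3.2]
move tool axes: [-0.0002 -0.      0.0187]  rz: -0.0002
```

send_path([
  [[0, 0, 0.01], [0, 0, 0], 0.005],
  [[0, 0, 0.01], [0, 0, 0], 0.005],
  [[0, 0, 0.006], [0, 0, 0], 0.005],
  [[0, 0, 0], [0, 0, 0], 0.005],
])

```text
time_s: 21.3
tcp_pos: [0.6357, -0.1221, 0.1364]
tcp_rot: [0.095, 0.995, 0.0, -0.001]
force: [0.2, 0.2, -2.5]
grip_width: 0.0134
grip_force: 47.2
```

send_path([
  [[0, 0, 0.004], [0, 0, 0], 0.005],
  [[0, 0, 0.004], [0, 0, 0], 0.005],
  [[0, 0, 0.002], [0, 0, 0], 0.005],
  [[0, 0, 0], [0, 0, 0], 0.005],
])

```text
time_s: 21.8
tcp_pos: [0.6364, -0.1226, 0.1273]
tcp_rot: [0.095, 0.995, -0.0, 0.0]
force: [1.0, -1.2, -1.5]
grip_width: 0.0136
grip_force: 47.3
```

It has gone 14 mm into slot1 with almost no force, so I continue down.

send_path([
  [[0, 0, 0.006], [0, 0, 0], 0.005],
  [[0, 0, 0.006], [0, 0, 0], 0.005],
  [[0, 0, 0.006], [0, 0, 0], 0.005],
  [[0, 0, 0], [0, 0, 0], 0.005],
])

```text
time_s: 22.3
tcp_pos: [0.6357, -0.122, 0.1084]
tcp_rot: [0.095, 0.995, 0.0, -0.001]
force: [-0.6, -0.5, -3.5]
grip_width: 0.0135
grip_force: 47.2
```

send_path([
  [[0, 0, 0.006], [0, 0, 0], 0.005],
  [[0, 0, 0.006], [0, 0, 0], 0.005],
  [[0, 0, 0.004], [0, 0, 0], 0.005],
  [[0, 0, 0], [0, 0, 0], 0.005],
  [[0, 0, 0], [0, 0, 0], 0.005],
])

```text
time_s: 22.92
tcp_pos: [0.6359, -0.122, 0.0932]
tcp_rot: [0.095, 0.995, 0.0, -0.0]
force: [-0.9, -1.2, -2.6]
grip_width: 0.0136
grip_force: 47.2
```

send_path([
  [[0, 0, 0.002], [0, 0, 0], 0.005],
  [[0, 0, 0.002], [0, 0, 0], 0.005],
  [[0, 0, 0], [0, 0, 0], 0.005],
  [[0, 0, 0], [0, 0, 0], 0.005],
])

```text
time_s: 23.42
tcp_pos: [0.6362, -0.1221, 0.0911]
tcp_rot: [0.095, 0.995, 0.0, 0.0]
force: [-3.7, -0.9, 10.0]
grip_width: 0.0133
grip_force: 49.2
```

It is on the floor (TCP z 0.091, force up by about 12 N). I release and withdraw.

send_path([
  [[0, 0, -0.001], [0, 0, 0], 0.02],
  [[0, 0, 0], [0, 0, 0], 0.03],
  [[0, 0, 0], [0, 0, 0], 0.045],
  [[0, 0, 0], [0, 0, 0], 0.045],
  [[0, 0, 0], [0, 0, 0], 0.045],
  [[0, 0, -0.03], [0, 0, 0], 0.045],
  [[0, 0, -0.04], [0, 0, 0], 0.045],
  [[0, 0, -0.04], [0, 0, 0], 0.045],
])

```text
time_s: 24.42
tcp_pos: [0.6361, -0.1221, 0.2012]
tcp_rot: [0.095, 0.995, 0.0, -0.0]
force: [-0.1, 0.2, 0.1]
grip_width: 0.045
grip_force: 0.0
```

send_path([
  [[0, 0, -0.04], [0, 0, 0], 0.045],
  [[0.05, 0, 0], [0, 0, 0], 0.045],
  [[0.05, 0, 0], [0, 0, 0], 0.045],
  [[0.05, 0, 0], [0, 0, 0], 0.045],
  [[0.04, 0, 0], [0, 0, 0], 0.045],
  [[0, 0, 0], [0, 0, 0], 0.045],
  [[0, 0, 0], [0, 0, 0], 0.045],
])

```text
time_s: 25.3
tcp_pos: [0.4509, -0.0862, 0.2408]
tcp_rot: [0.095, 0.995, -0.0, 0.001]
force: [0.9, -0.6, 1.2]
grip_width: 0.0451
grip_force: 0.0
```

Run:
```python
from h import *
a=manip.capture('scene');c=manip.capture('top')
cv2.imwrite('pics/g.png',np.hstack([cv2.resize(c['frame'][110:210,310:410,::-1],(400,400),interpolation=2),cv2.resize(a['frame'][140:240,310:410,::-1],(400,400),interpolation=2)]))
m=mask(c['frame'],(100,90,30),(130,255,255));m[:110]=0;m[215:]=0;m[:,:310]=0;m[:,410:]=0
r=blobs(m)[0][1];W=np.array([ray(c,*p,.118) for p in cv2.boxPoints(r)]);print(r,np.round(W[:,:2],4).tolist())
yaw=-.19;X=np.array([np.cos(yaw),np.sin(yaw),0]);Y=np.array([-X[1],X[0],0]);C=np.array([.642,-.0835,0])+.0005*X
print("top rect centre in dock frame",np.round([(W.mean(0)-C)@X,(W.mean(0)-C)@Y],4))
```

```text
((371.8564758300781, 166.860107421875), (8.497185707092285, 29.69766616821289), 12.264772415161133) [[0.6013, -0.1035], [0.6705, -0.1193], [0.6661, -0.139], [0.5969, -0.1231]]
top rect centre in dock frame [-0.0015 -0.0386]
```

View pics/g.png

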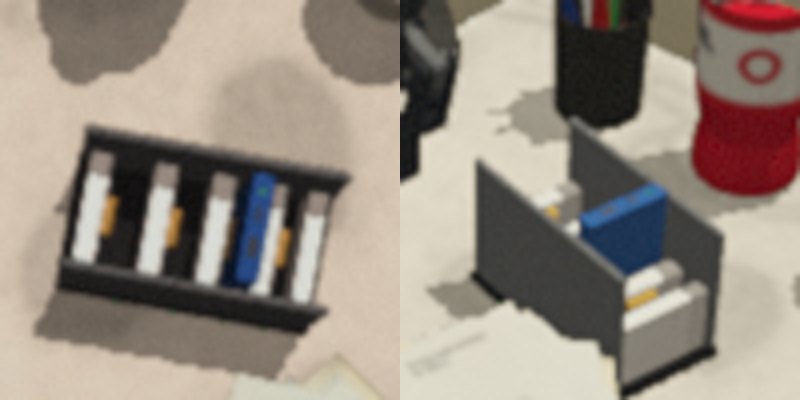

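The bank stands upright and fully down in slot1, at about (255,230) in the left half of the picture. The hand is clear. I hand the job in.

```bash
python3 -c "
from rig import manip
print(manip.job_done())"
```

```text
the job is handed in; nothing more can be done
None
```

The power bank is docked upright and fully down in slot1, since slot0 was tried and would not take it; the job was handed in at about 25 s with the hand clear, the stapler and pink pad left alone, and no verdict came back (the contact reading was inferred from the slot widths, not measured).

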